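# Open the dial padlock on the tool chest and hold it up

### The job

The green tool chest is shut with a dial padlock lying on its lid; the dial clicks at the twelve hours of a clock face, whose red twelve o'clock mark is at the shackle, and the combination is clockwise to twelve, then back anticlockwise to ten. Dial it, pull the shackle fully out of the lock body, take the open lock off its staple and finish holding it still in the gripper, at least 10 cm above the chest, touching nothing else. Leave the tools lying round the chest as they are.

Things in the scene. Friction and masses are not known exactly. Their poses are not given: they have to be found in the camera images.
- chest: Low green steel tool chest, 220 x 300 mm, top 105 mm above the worktable, fixed. Origin: centre of its underside; x points to its hinged back, z up. Two guard angles 13 mm high stand 1.5 mm clear of the padlock's sides, at y = +-35 mm, x = -69 to -23 mm, and keep it from turning.
- staple (a point): Foot of the staple on the chest top: a loop of 5 mm steel wire, 25 mm high, 24 mm wide along the chest's y. A hasp strap 30 mm wide, 3 mm high begins 4.5 mm in front of it and runs back from it; one shackle leg passes through the loop, over the strap. Frame parallel to the chest's.
- lock: Loose steel padlock, 0.3 kg, lying flat on the chest top, dial up. Body 60 (x) x 64 (y) x 26 mm (z); origin: centre of its underside; x points to the shackle, away from the robot give or take 0.3 rad, z up. A ring of 12 marks on its face is like a clock: the long red one, twelve, is at +x by the shackle. The shackle leg at y = +19 mm is in the staple, whose wire is about 4 mm from the body's end.
- dial_grip (a point): On the dial's axis, above the lock's origin by 41 mm, inside the black pointer knob: a flat-sided bar 38 mm long and 12 mm wide, standing 32 to 50 mm above the lock's underside on a round flange of 43 mm diameter. White line and narrow nose: the pointer. The frame turns with the dial, x along the pointer.
- lock_dial (a joint): Dial angle on the lock (rad), clockwise from above positive: 0 = pointer at twelve, towards the shackle; one hour is 0.524; ten is -1.047. A notch at each hour (0.05 N m to pass) draws it to its middle when let go. Starts at ten or eleven. To carry the hidden second disc home, come clockwise to within 0.13 of twelve. If overrun, go back to eight and start again; stop at ten on the way back.
- lock_shackle (a joint): How far the shackle is drawn out of the body (m): 0 locked, 0.018 fully open. With the combination set it needs about 4 N and stays where left; else it stops after 0.5 mm. The body is drawn along by about 2 mm, to the end of the strap. At 0.018 the leg at y = +19 mm ends 13 mm clear of the body, so the staple is free in the gap and the lock lifts straight up.
- shackle_grip (a point): Midway between the shackle's straight legs, on their axis level: 13 mm above the lock's underside, 62 mm along x from its origin when locked; moves with the shackle. Round 9 mm bar; legs parallel to the lock's x, 47 mm over their outsides, 29 mm between; straight to 6 mm beyond this point, then a half-round bow, its outside 29.5 mm beyond the point. Frame parallel to the lock's.
- tape_measure: Grey tape measure, 35 x 79 x 64 mm, a bystander; origin at its underside
- marker_pen: Red and black marker pen, 132 mm long, a bystander; origin at its underside

How it is judged:
By the outcome, as a careful person would: the job done as asked, in the order asked, and still so for the second after the job is handed in, while the arm keeps its last pose, push and grip.
It also fails if it takes over 48 s, if anything falls off the work surface, if the arm or the gripper's body presses on something with over 40 N, if the wrist force passes 120 N, or if a joint passes its speed limit or range.

### The arm

A 6-joint arm with a two-finger parallel gripper is mounted at the origin on a cart in front of the work surface, level with it; the furniture and walls round the work are solid. World frame = base frame: x ahead of the robot, y to its left, z up, the work surface at z = 0. Lengths are in mm, angles in rad, forces in N, time in s.
With the tool pointing down it reaches from about 325 to 775 mm from the base axis. Payload 9.3 kg.
Tool frame: the origin (TCP) lies midway between the tips of the shut fingers; the grasp point (between the pads) lies 19 mm behind it; z points along the fingers, y is the line along which they close (so a half turn about z gives the same grasp; the last joint's range is limited). The gripper opens to 85 mm and grips with 20 to 120 N. Pads are 22 mm wide; open, the fingers measure 114 mm over their backs; the gripper's body (76 mm by 85 mm) begins 54 mm behind the grasp point. The pads swing forward as they close: fully open they stand 13 mm farther back than shut.
Start: joints at [1.062, 0.259, 0.021, 1.334, 0, 1.418], TCP at [191.588, 515.549, 231.279] pointing down, gripper open.
Joint ranges: [-3.04, 3.04], [-0.91, 1.82], [-1.04, 1.36], [-1.92, 1.95], [-1.52, 1.45], [-3.14, 3.14]. Speed limits (rad/s): [2.22, 2.22, 2.79, 3.14, 3.14, 3.14].

### API

Orientations are given as [roll, pitch, yaw] about the fixed x, y, z axes, in that order (R = Rz(yaw) Ry(pitch) Rx(roll)).
In Python, from bench import status, imaging, robot gives the robot as it stands. The module is installed in compiled form; this text tells all that it offers.
- The arm moves only by the tool drive_tool, never from a script. Its arguments are lists of equal length, an entry for each row: "translation": the shift along the tool's x, y, z in units of 40 mm (1.0 is 40 mm), a list of three; "twist": the turn about the tool's z in rad; "claw": the finger opening in mm, from 0 to 85.4. In form: {"translation": [[dx, dy, dz], ...], "twist": [twist, ...], "claw": [claw, ...]}. A call has 1 to 10 rows; each row is the pose to reach, as a shift and turn from the pose commanded when the call began, along the tool's axes at that moment; what a row does not reach only later rows make up. A row lasts 1/10 s, in which the tool goes at most 50 mm and 8.59 degrees, less where a joint would pass 70% of its speed; a pose out of reach is approached as far as the arm can. A call with a gripper value outside its range is refused whole. The fingers move at their own pace and stop on an object; "grip_force" is the grip in N (left out, the last holds). Time passes only in rows, so rows that repeat a pose let the fingers close. It gives the time, the measured TCP pose, the force, the opening and the grip force at its end, in the units of the state.
- status.read_state(): the state, without advancing time (a new reading comes with each control period).
- imaging.camera(name): name is "scene" or "top" or "wrist"; returns (picture, depth): 420x560x3 uint8, red, green, blue; 420x560 float32, mm along the optical axis (not along the pixel's ray), 0 where there is no reading.
- imaging.camera_info(name): a dict with "fov_y" (degrees; the focal length in pixels is half the picture's height over the tangent of half this angle, whatever the lens; pixels are square), "cx", "cy" (the principal point, pixels), "T" (4x4, takes a point from camera to world coordinates). Camera axes: x right, y down, z forward; pixel columns grow to the right and rows downward; lengths in mm; the calibration is good to about 2 mm. A picture is of the moment at which its call begins: read the wrist's pose just before it. camera_info takes no time and is no camera call; for the wrist camera it gives the pose at the moment of the call.
- robot.sign_off(): hands the job in; it is judged then, once.
The state is a dict: "clock": time; "qpos": joint angles; "dq": joint speeds; "joint_efforts": joint torques, N m; "tcp_pos": TCP position; "tool_rot": TCP orientation; "contact_force": force on the tool from outside, world axes, zero at the start; "moment": the same for the moment, N m; "width": finger opening in mm; "gripper_force": force on a finger pad.
Only numpy, scipy, OpenCV 4.12 (cv2) and the standard library are available. Lean on these libraries where they do the work, as an engineer would, in place of code of your own. Each camera call takes 0.05 s, during which the arm holds its last target. There are 200 camera calls.

## Working session

There is one attempt and no reset: what is moved stays moved. The work goes in short steps, Python scripts to look and compute and a tool call to move; the robot and the scene stay as the last step left them, time stands still between calls to the robot, and variables do not carry over. Pictures are saved under pics/ and viewed, at most 10 in all, crops included, and the job is handed in when it is done.

Besides the shell and the picture viewer there is one more tool, called after "Request:" as a command line: name --pt "numbers of a row" for each row, then --argument value for the rest. drive_tool: Moves the arm, as the interface text tells. Its arguments: {"type":"object","properties":{"translation":{"type":"array","items":{"type":"array","items":{"type":"number"}}},"twist":{"type":"array","items":{"type":"number"}},"claw":{"type":"array","items":{"type":"number"}},"grip_force":{"type":"number"}},"required":["translation","twist","claw"]}

```bash
mkdir -p pics
cat > h.py <<'E'
import numpy as np, cv2
from bench import status, imaging, robot
def info(n):
    c=imaging.camera_info(n); f=210/np.tan(np.radians(c['fov_y'])/2); return f,c['cx'],c['cy'],np.array(c['T'])
def cloud(n,d,i=None):
    f,cx,cy,T=i or info(n); v,u=np.mgrid[:420,:560]
    P=np.stack([(u-cx)/f*d,(v-cy)/f*d,d,np.ones_like(d)],-1)@T.T
    return P[...,:3]
def shot(n):
    i=info(n); p,d=imaging.camera(n); return p,d,cloud(n,d,i)
def save(p,name,s=1):
    if s!=1: p=cv2.resize(p,None,fx=s,fy=s,interpolation=cv2.INTER_CUBIC)
    cv2.imwrite('pics/'+name,np.ascontiguousarray(p[...,::-1]))
E
python3 - <<'E'
from h import *
s=status.read_state(); print(s)
for n in ['top','scene']:
    p,d,P=shot(n); save(p,n+'.png'); np.savez(n+'.npz',p=p,d=d,P=P); print(n,info(n))
E
```

```text
{'clock': 0.0, 'qpos': array([ 1.06239623e+00,  2.59195326e-01,  2.07766656e-02,  1.33370678e+00,
       -1.62692108e-05,  1.41822612e+00]), 'dq': array([ 0.00254992,  0.00054566, -0.00124985,  0.00043555, -0.00164095,
        0.00080879]), 'joint_efforts': array([ 3.35579163e-03, -5.55640090e+01,  3.44530821e+01,  1.36005887e-02,
       -5.57836734e-05, -6.07570041e-05]), 'tcp_pos': array([191.45995551, 515.30463325, 230.6703347 ]), 'tool_rot': array([-3.14027651e+00, -1.85916894e-04,  2.78576265e+00]), 'contact_force': array([-0.02375432,  0.53542351, -0.05887718]), 'moment': array([0.0254095 , 0.01373392, 0.03746331]), 'gripper_force': 0.0, 'width': 85.78508401345852}
top (np.float64(522.7746568768946), 279.7748746346009, 210.87603946474093, array([[ 2.18301875e-02, -9.99081170e-01,  3.68816867e-02,
         4.40439977e+02],
       [-9.99758475e-01, -2.17216634e-02,  3.34068569e-03,
         2.66623189e+01],
       [-2.53648459e-03, -3.69457067e-02, -9.99314055e-01,
         1.57962096e+03],
       [ 0.00000000e+00,  0.00000000e+00,  0.00000000e+00,
         1.00000000e+00]]))
scene (np.float64(394.8082086477034), 276.5062044852881, 208.51503789620315, array([[ 5.57612768e-01, -6.34370010e-01,  5.35390223e-01,
        -2.75785473e+02],
       [-8.30093055e-01, -4.28984900e-01,  3.56254790e-01,
        -5.21318280e+02],
       [ 3.67696664e-03, -6.43075926e-01, -7.65793597e-01,
         1.24386097e+03],
       [ 0.00000000e+00,  0.00000000e+00,  0.00000000e+00,
         1.00000000e+00]]))
```

Run:
```python
from h import *
p=np.load('top.npz')['p']; save(p[80:340,120:460],'topc.png',2.2)
```

```text
(no output)
```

View pics/topc.png

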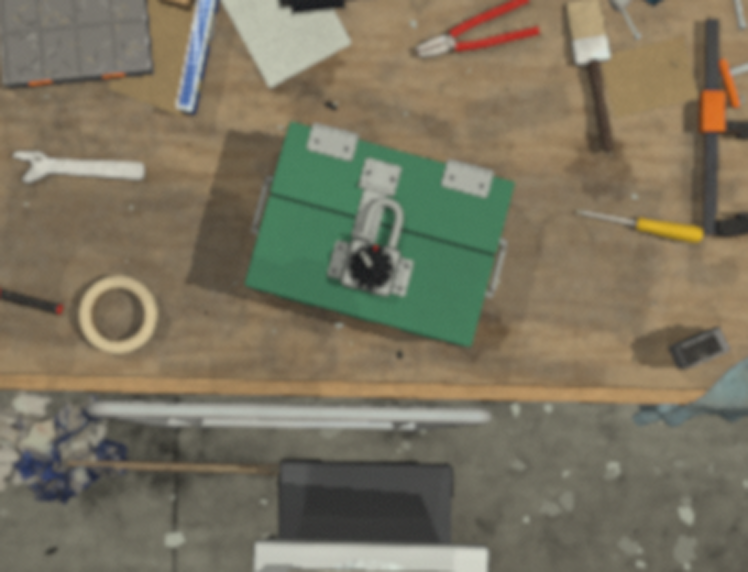

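The top view shows the green chest turned about −0.26 rad, with the padlock dial at about full-image pixel (288, 200). The pointer seems to point up and left, towards eleven or ten.

Run:
```python
from h import *
for n in ['top','scene']:
    D=np.load(n+'.npz'); P=D['P']; p=D['p'].astype(int)
    g=(p[...,1]>p[...,0]+30)&(p[...,1]>p[...,2]+15)&(abs(P[...,2]-105)<8)
    pts=P[g]; r=cv2.minAreaRect(pts[:,:2].astype(np.float32)); print(n,'chest',r,np.median(pts[:,2]))
    k=(P[...,2]>145)&(P[...,2]<165)&(np.hypot(P[...,0]-r[0][0],P[...,1]-r[0][1])<90)
    q=P[k]; print('knob',k.sum(),q.mean(0),q[:,2].max(), cv2.minAreaRect(q[:,:2].astype(np.float32)))
    k=(P[...,2]>112)&(np.hypot(P[...,0]-r[0][0],P[...,1]-r[0][1])<90); q=P[k]; print(q.min(0),q.max(0))
s=status.read_state(); print(info('wrist')[3].round(3))
p,d,P=shot('scene'); save(p[100:380,150:500],'sc.png',2)
```

```text
top chest ((566.5191040039062, -1.8683624267578125), (300.94140625, 219.45684814453125), 75.97769165039062) 105.24209701176665
knob 59 [522.70738731  10.12748224 154.56934059] 162.13323633280152 ((523.5402221679688, 10.56911849975586), (37.64908981323242, 11.471970558166504), 32.309165954589844)
[488.40314546 -88.3530932  112.01954851] [655.68743788  82.96534264 162.13323633]
scene chest ((563.3090209960938, -5.7129058837890625), (304.83221435546875, 223.15481567382812), 75.85275268554688) 104.42757769175489
knob 26 [518.25696619   5.06675802 153.43646484] 157.47624243904056 ((521.1454467773438, 6.983905792236328), (38.512596130371094, 7.3927178382873535), 33.93617248535156)
[481.41309384 -47.96104509 112.12913914] [647.14687836  43.45038992 157.47624244]
[[ 3.47000e-01  9.00000e-01  2.64000e-01  1.24331e+02]
 [ 9.38000e-01 -3.32000e-01 -1.00000e-01  5.40055e+02]
 [-2.00000e-03  2.82000e-01 -9.59000e-01  3.72709e+02]
 [ 0.00000e+00  0.00000e+00  0.00000e+00  1.00000e+00]]
```

View pics/sc.png

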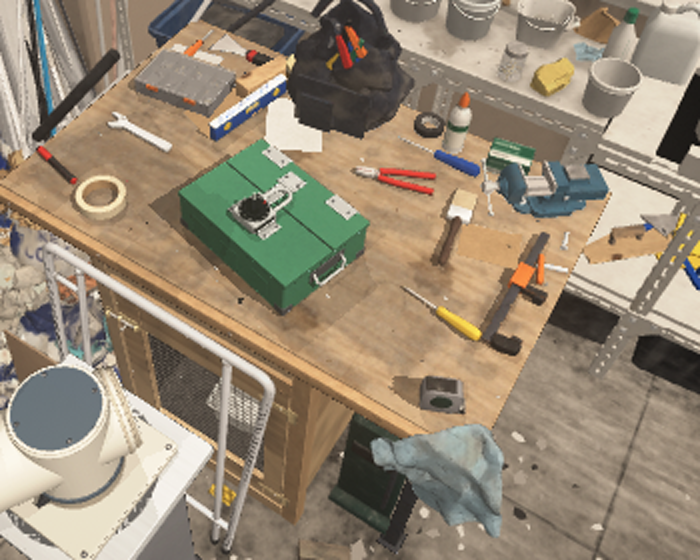

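The scene view shows the chest with the padlock and its shackle towards the back, and the area above it is free. Next I move to a wrist view above the lock.

Request:
drive_tool --pt "-12.14 -8.97 -0.48" --pt "-12.14 -8.97 -0.48" --pt "-12.14 -8.97 -0.48" --pt "-12.14 -8.97 -0.48" --pt "-12.14 -8.97 -0.48" --pt "-12.14 -8.97 -0.48" --pt "-12.14 -8.97 -0.48" --pt "-12.14 -8.97 -0.48" --pt "-12.14 -8.97 -0.48" --pt "-12.14 -8.97 -0.48" --twist '[-0.11, -0.11, -0.11, -0.11, -0.11, -0.11, -0.11, -0.11, -0.11, -0.11]' --claw '[85, 85, 85, 85, 85, 85, 85, 85, 85, 85]'

```text
clock: 1.15
tcp_pos: [465.5, 95.2, 247.3]
tool_rot: [3.141, 0.0, 2.896]
contact_force: [1.2, 1.1, -0.2]
width: 84.8
gripper_force: 0.0
```

Request:
drive_tool --pt "-1.9 -1.77 -0.08" --pt "-1.9 -1.77 -0.08" --pt "-1.9 -1.77 -0.08" --pt "-1.9 -1.77 -0.08" --pt "-1.9 -1.77 -0.08" --twist '[0, 0, 0, 0, 0]' --claw '[85, 85, 85, 85, 85]'

```text
clock: 1.65
tcp_pos: [520.8, 10.5, 250.2]
tool_rot: [3.141, -0.001, 2.896]
contact_force: [-0.2, 0.3, 0.6]
width: 84.9
gripper_force: 0.0
```

Run:
```python
from h import *
s=status.read_state(); print(s['tcp_pos'],s['tool_rot'],s['qpos'])
p,d,P=shot('wrist'); save(p,'w1.png',1.4); np.savez('w1.npz',p=p,d=d,P=P)
for u,v in [(280,210),(200,210),(360,210),(280,120),(280,300)]: print(u,v,P[v,u].round(1))
```

```text
[520.84496741  10.53942502 250.16221283] [ 3.14143666e+00 -8.71174633e-04  2.89590057e+00] [-1.41081011e-01  2.04434746e-01 -3.25162115e-03  1.36396008e+00
  2.46108393e-04  1.04611032e-01]
280 210 [517.5  13.8 153.6]
200 210 [512.  -65.1 105.1]
360 210 [550.1  87.3 104.3]
280 120 [448.1  32.6  -1.2]
280 300 [627.4 -12.7 106.7]
```

View pics/w1.png

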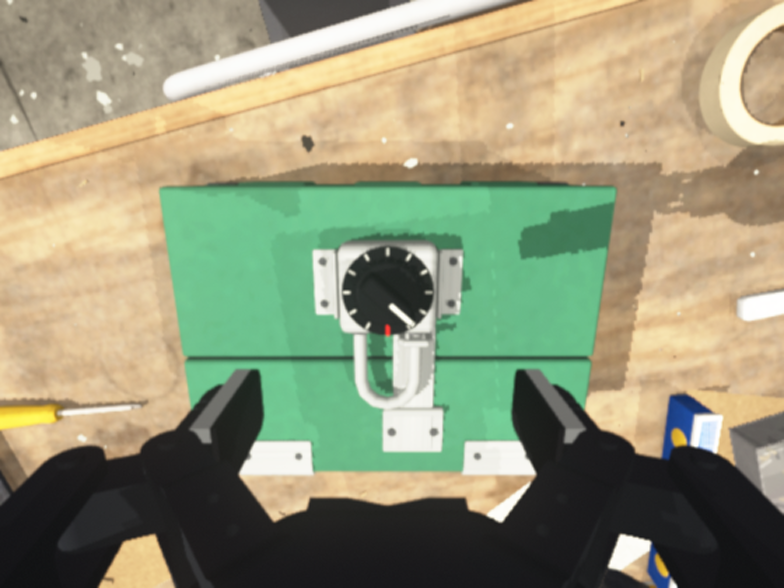

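The wrist view shows the dial at (388, 290), the red twelve mark at (388, 328) by the shackle, and the white pointer line running to about (412, 325). I need to measure the pointer and lock more precisely.

Run:
```python
from h import *
D=np.load('w1.npz'); P=D['P']; p=D['p'].astype(int); d=D['d']
f,cx,cy,T=info('wrist')
near=np.hypot(P[...,0]-522,P[...,1]-10)<45
z=P[...,2]
k=near&(z>149)&(z<162); q=P[k]
print('knob',k.sum(),q[:,2].mean(),cv2.minAreaRect(q[:,:2].astype(np.float32)))
c=q[:,:2]-q[:,:2].mean(0);w,V=np.linalg.eigh(c.T@c);print(q.mean(0),np.degrees(np.arctan2(V[1,1],V[0,1])))
w=k&(p.min(-1)>130); qw=P[w]; print('white',len(qw),qw.mean(0))
c=qw[:,:2]-qw[:,:2].mean(0);ww,V=np.linalg.eigh(c.T@c);print(np.degrees(np.arctan2(V[1,1],V[0,1])))
r=near&(p[...,0]>150)&(p[...,1]<90); print('red',P[r].mean(0),r.sum())
fl=near&(z>134)&(z<144)&(p.max(-1)<90); print('flange',cv2.minEnclosingCircle(P[fl][:,:2].astype(np.float32)),P[fl].mean(0))
b=near&(z>128)&(z<134)&(p.min(-1)>110); print('body',b.sum(),cv2.minAreaRect(P[near&(z>127)&(z<165)][:,:2].astype(np.float32)))
g=(p[...,1]>p[...,0]+30)&(p[...,1]>p[...,2]+15)&(abs(z-105)<5)
print('chest',cv2.minAreaRect(P[g][:,:2].astype(np.float32)),np.median(z[g]))
# shackle points
s=(z>112)&(z<126)&(np.hypot(P[...,0]-590,P[...,1]+5)<45)&(p.min(-1)>120); print('shackle',cv2.minAreaRect(P[s][:,:2].astype(np.float32)),P[s].mean(0))
save(D['p'][160:300,210:350],'w1c.png',4)
```

```text
knob 620 153.71641536341318 ((522.1699829101562, 10.619829177856445), (38.330162048339844, 12.336416244506836), 32.48543930053711)
[520.43282736  10.35758475 153.71641536] -146.24834797360379
white 97 [530.35280328  15.85972426 154.5393122 ]
-145.77832453164467
red [546.26667543   3.66547175 131.14849246] 25
flange ((521.0282592773438, 10.03365707397461), 22.070106506347656) [518.27755441  11.06316066 136.2794703 ]
body 1121 ((525.8062744140625, 8.737751007080078), (62.069419860839844, 68.48519897460938), 76.0794448852539)
chest ((565.9889526367188, -1.09014892578125), (302.1957092285156, 220.87777709960938), 76.20966339111328) 104.26158080315457
shackle ((579.8242797851562, -1.0435256958007812), (53.33811569213867, 60.21031951904297), 74.52987670898438) [581.68943801  -5.32936603 120.96366082]
```

View pics/w1c.png

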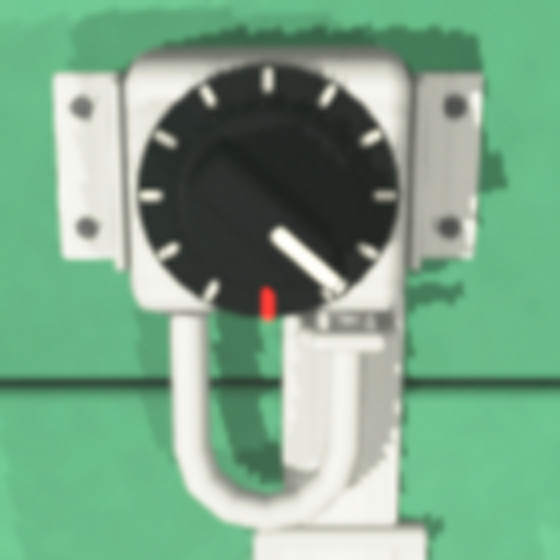

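The pointer lies at about +33.4° world and the lock yaw is about −14°, so the dial sits about 47° anticlockwise of twelve, between ten and eleven. I'll align the tool with the bar and descend.

Request:
drive_tool --pt "-0.025 0 0.5" --pt "-0.025 0 1.0" --pt "-0.025 0 1.5" --pt "-0.025 0 2.0" --pt "-0.025 0 2.0" --pt "-0.025 0 2.0" --pt "-0.025 0 2.4" --pt "-0.025 0 2.77" --pt "-0.025 0 2.77" --pt "-0.025 0 2.77" --twist '[-0.14, -0.28, -0.42, -0.56, -0.7, -0.83, -0.83, -0.83, -0.83, -0.83]' --claw '[60, 50, 45, 40, 40, 40, 40, 40, 40, 40]'

```text
clock: 2.7
tcp_pos: [522.0, 10.8, 140.2]
tool_rot: [-3.142, 0.0, -2.556]
contact_force: [-0.0, -0.8, 0.1]
width: 40.2
gripper_force: 0.0
```

Request:
drive_tool --pt "0 0 0" --pt "0 0 0" --pt "0 0 0" --pt "0 0 0" --pt "0 0 0" --pt "0 0 0" --twist '[0, 0, 0, 0, 0, 0]' --claw '[25, 15, 8, 5, 5, 5]' --grip_force 30

```text
clock: 3.3
tcp_pos: [522.5, 9.9, 140.3]
tool_rot: [-3.141, 0.001, -2.557]
contact_force: [-1.3, 2.0, 6.7]
width: 11.1
gripper_force: 34.1
```

Request:
drive_tool --pt "0 0 0" --pt "0 0 0" --pt "0 0 0" --pt "0 0 0" --pt "0 0 0" --pt "0 0 0" --pt "0 0 0" --pt "0 0 0" --pt "0 0 0" --pt "0 0 0" --twist '[0.1, 0.2, 0.3, 0.4, 0.5, 0.6, 0.7, 0.78, 0.83, 0.83]' --claw '[5, 5, 5, 5, 5, 5, 5, 5, 5, 5]'

```text
clock: 4.3
tcp_pos: [522.6, 9.5, 140.3]
tool_rot: [-3.141, 0.001, 2.894]
contact_force: [-1.2, -0.7, 5.5]
width: 11.0
gripper_force: 34.1
```

Run:
```python
from h import *
s=status.read_state(); print(s['tcp_pos'],s['tool_rot'],s['qpos'],s['moment'],s['width'])
p,d,P=shot('wrist'); save(p[:,100:460],'w2.png',1.4); np.savez('w2.npz',p=p,d=d,P=P)
```

```text
[522.6389409    9.48774688 140.32722903] [-3.14139686e+00  1.26788514e-03  2.89374142e+00] [-1.42281820e-01  2.55793400e-01 -2.20068886e-01  1.09369385e+00
 -3.28306468e-04  1.05569333e-01] [-0.08868525  0.27244359  0.05117551] 10.97255266943045
```

View pics/w2.png

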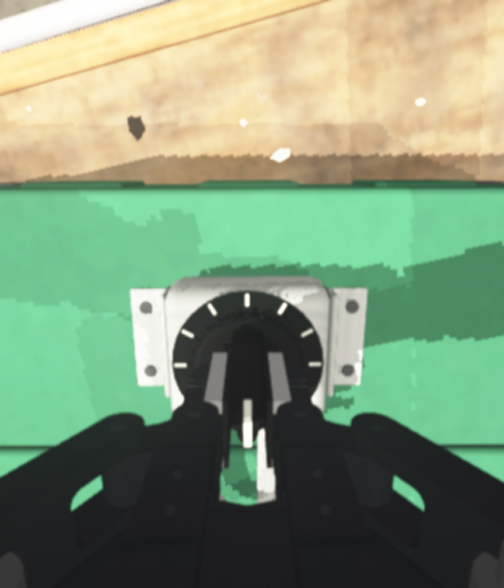

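The wrist view shows the knob at twelve, with its white line at (249, 425) opposite the six mark at (247, 299) and the side marks level. Now I turn back anticlockwise to ten.

Request:
drive_tool --pt "0 0 0" --pt "0 0 0" --pt "0 0 0" --pt "0 0 0" --pt "0 0 0" --pt "0 0 0" --pt "0 0 0" --pt "0 0 0" --pt "0 0 0" --pt "0 0 0" --twist '[-0.12, -0.24, -0.37, -0.5, -0.63, -0.76, -0.88, -0.98, -1.06, -1.06]' --claw '[5, 5, 5, 5, 5, 5, 5, 5, 5, 5]'

```text
clock: 5.35
tcp_pos: [522.5, 10.0, 140.3]
tool_rot: [-3.141, 0.001, -2.325]
contact_force: [-2.1, 2.7, 5.2]
width: 11.0
gripper_force: 34.2
```

Request:
drive_tool --pt "0 0 0" --pt "0 0 0" --pt "0 0 0" --pt "0 0 -0.5" --pt "0 0 -1.5" --pt "0 0 -2.4" --pt "0 0 -2.4" --pt "0 0 -2.4" --pt "0 0 -2.4" --pt "0 0 -2.4" --twist '[0, 0, 0, 0, 0.14, 0.28, 0.42, 0.56, 0.7, 0.84]' --claw '[20, 30, 40, 40, 40, 40, 50, 60, 60, 60]'

```text
clock: 6.35
tcp_pos: [522.4, 9.6, 235.5]
tool_rot: [-3.142, -0.0, 3.11]
contact_force: [-1.0, -0.4, 0.0]
width: 60.3
gripper_force: 0.0
```

Request:
drive_tool --pt "0 0 0" --pt "0 0 0" --pt "0 0 0" --pt "0 0 0" --twist '[0.14, 0.22, 0.22, 0.22]' --claw '[60, 60, 60, 60]'

```text
clock: 6.75
tcp_pos: [522.4, 9.7, 235.5]
tool_rot: [-3.142, -0.0, 2.898]
contact_force: [-0.5, -0.3, -0.1]
width: 60.1
gripper_force: 0.0
```

Run:
```python
from h import *
s=status.read_state(); print(s['tcp_pos'],s['tool_rot'],s['clock'])
p,d,P=shot('wrist'); np.savez('w3.npz',p=p,d=d,P=P); p=p.astype(int); z=P[...,2]
near=np.hypot(P[...,0]-522,P[...,1]-10)<45
k=near&(z>149)&(z<162); q=P[k]
print('knob',k.sum(),cv2.minAreaRect(q[:,:2].astype(np.float32)))
w=k&(p.min(-1)>130); qw=P[w]; c=qw[:,:2]-qw[:,:2].mean(0);ww,V=np.linalg.eigh(c.T@c);print('ptr',qw.mean(0),np.degrees(np.arctan2(V[1,1],V[0,1])))
fl=near&(z>134)&(z<144)&(p.max(-1)<90); print('flange',cv2.minEnclosingCircle(P[fl][:,:2].astype(np.float32)))
r=near&(p[...,0]>150)&(p[...,1]<90); print('red',P[r].mean(0),r.sum())
# lock frame projection of the shackle zone
for z0,z1 in [(110,128),(128,140)]:
    a=-0.244; o=np.array([522,10.2]); R=np.array([[np.cos(a),np.sin(a)],[-np.sin(a),np.cos(a)]])
    L=(P[...,:2]-o)@R.T; m=(L[...,0]>32)&(L[...,0]<105)&(abs(L[...,1])<32)&(z>z0)&(z<z1)
    Q=np.c_[L[m],z[m]]
    for x in range(32,104,6):
        g=Q[(Q[:,0]>=x)&(Q[:,0]<x+6)]
        if len(g): print(z0,x,len(g),np.percentile(g[:,1],[1,99]).round(1),sorted(set((g[:,1]//4*4).astype(int))),g[:,2].max().round(1))
save(p[150:310,200:360].astype(np.uint8),'w3c.png',3.5)
```

```text
[522.36615695   9.6911973  235.49321081] [-3.14152507e+00 -1.18943006e-04  2.89817843e+00] 6.75
knob 710 ((522.6905517578125, 10.25039291381836), (38.837032318115234, 12.525602340698242), 46.07020568847656)
ptr [529.48957034  16.92301959 154.49929369] 46.20799869068496
flange ((521.3381958007812, 9.308055877685547), 21.972265243530273)
red [547.10043127   3.07077002 131.23939891] 24
110 32 178 [-24.1  30.2] [np.int64(-28), np.int64(-24), np.int64(-20), np.int64(-16), np.int64(4), np.int64(8), np.int64(12), np.int64(16), np.int64(20), np.int64(24), np.int64(28)] 127.9
110 38 88 [-23.4  21.7] [np.int64(-28), np.int64(-24), np.int64(-20), np.int64(-16), np.int64(12), np.int64(16), np.int64(20)] 123.3
110 44 106 [-23.3  21.9] [np.int64(-24), np.int64(-20), np.int64(-16), np.int64(12), np.int64(16), np.int64(20)] 123.3
110 50 106 [-23.5  22.1] [np.int64(-24), np.int64(-20), np.int64(-16), np.int64(12), np.int64(16), np.int64(20)] 122.9
110 56 120 [-23.6  22.1] [np.int64(-24), np.int64(-20), np.int64(-16), np.int64(12), np.int64(16), np.int64(20)] 123.4
110 62 117 [-23.8  22.3] [np.int64(-
[... 362 characters left out ...]
64(20)] 123.3
110 80 217 [-17.1  15.8] [np.int64(-20), np.int64(-16), np.int64(-12), np.int64(-8), np.int64(-4), np.int64(0), np.int64(4), np.int64(8), np.int64(12), np.int64(16)] 122.9
110 86 47 [-11.3  10.8] [np.int64(-12), np.int64(-8), np.int64(-4), np.int64(0), np.int64(4), np.int64(8)] 122.6
110 92 25 [-2.7 30.2] [np.int64(-4), np.int64(0), np.int64(4), np.int64(8), np.int64(12), np.int64(16), np.int64(20), np.int64(24), np.int64(28)] 111.6
110 98 51 [-2.7 31.3] [np.int64(-4), np.int64(0), np.int64(4), np.int64(8), np.int64(12), np.int64(16), np.int64(20), np.int64(24), np.int64(28)] 111.7
128 32 88 [10.1 27.1] [np.int64(8), np.int64(12), np.int64(16), np.int64(20), np.int64(24)] 130.2
```

View pics/w3c.png

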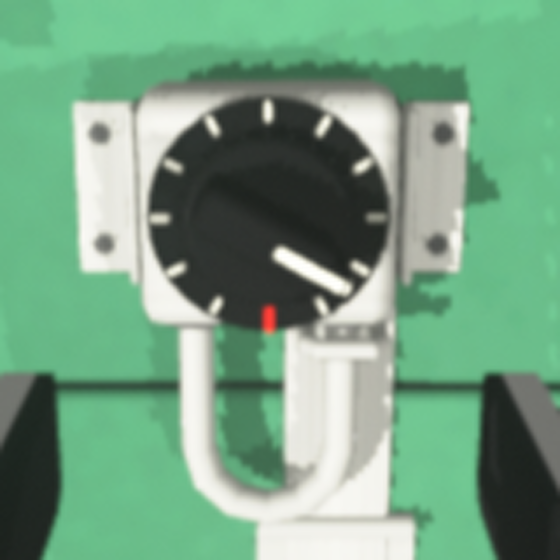

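The wrist view shows the pointer at the ten mark (tip at crop pixel (350, 290)). It measures 60.1° anticlockwise of twelve. Next I check how far the fingertips stand back at a partial opening, for the shackle grasp.

Run:
```python
from h import *
for n,t,zt in [('w1',(520.8,10.5),250.2),('w3',(522.4,9.7),235.5),('w2',(522.6,9.5),140.3)]:
    P=np.load(n+'.npz')['P']; a=-0.244; R=np.array([[np.cos(a),np.sin(a)],[-np.sin(a),np.cos(a)]])
    L=(P[...,:2]-np.array(t))@R.T; z=P[...,2]-zt
    lo = -30 if n!='w2' else 12
    m=(abs(L[...,0])<16)&(z>lo)&(z<60)&(abs(L[...,1])<75)
    Q=np.c_[L[m],z[m]]; print(n,len(Q))
    for s in (1,-1):
        q=Q[Q[:,1]*s>0]
        if len(q): print(s,np.percentile(q[:,2],[0,2,5,20]).round(1),'inner y',np.percentile(abs(q[:,1]),[0,2,10]).round(1),'x',np.percentile(q[:,0],[0,50,100]).round(1))
```

```text
w1 7033
1 [11.3 15.1 17.7 26.8] inner y [39.8 41.8 42. ] x [-14.5  -7.6  11.2]
-1 [11.8 15.  17.8 26.8] inner y [41.  42.4 42.7] x [-14.5  -7.6  11.3]
w3 11300
1 [ 4.3 10.  14.5 30.5] inner y [26.1 29.4 29.6] x [-14.7  -7.5  12.1]
-1 [ 4.3  9.9 14.3 30.3] inner y [27.  30.1 30.4] x [-14.6  -7.3  12.6]
w2 12421
1 [12.  13.  13.7 29.7] inner y [0.3 0.9 5.1] x [-16.   -7.7  16. ]
-1 [12.  13.  13.7 27. ] inner y [0.1 1.  4.9] x [-16.   -7.8  15.9]
```

Request:
drive_tool --pt "-1 -0.01 0" --pt "-1.44 -0.01 0.5" --pt "-1.44 -0.01 1.5" --pt "-1.44 -0.01 2.4" --pt "-1.44 -0.01 2.9" --pt "-1.44 -0.01 3.1" --pt "-1.44 -0.01 3.2" --pt "-1.44 -0.01 3.2" --pt "-1.44 -0.01 3.2" --twist '[0, 0, 0, 0, 0, 0, 0, 0, 0]' --claw '[60, 60, 60, 60, 60, 60, 60, 60, 60]'

```text
clock: 7.7
tcp_pos: [578.8, -4.8, 108.8]
tool_rot: [3.141, 0.002, 2.896]
contact_force: [0.4, -0.7, -0.0]
width: 59.8
gripper_force: 0.0
```

Request:
drive_tool --pt "0 0 0" --pt "0 0 0" --pt "0 0 0" --pt "0 0 0" --pt "0 0 0" --pt "0 0 0" --twist '[0, 0, 0, 0, 0, 0]' --claw '[52, 46, 42, 38, 38, 38]' --grip_force 90

```text
clock: 8.3
tcp_pos: [578.8, -4.7, 108.9]
tool_rot: [3.141, 0.002, 2.896]
contact_force: [-0.3, -0.3, 7.6]
width: 43.8
gripper_force: 90.3
```

The width of 43.8 mm is a little less than the 47 mm expected, so the tips may be holding high on the round bar. I'll regrip slightly lower.

Request:
drive_tool --pt "0 0 0" --pt "0 0 0" --pt "0 0 0.04" --pt "0 0 0.08" --pt "0 0 0.08" --pt "0 0 0.08" --pt "0 0 0.08" --pt "0 0 0.08" --twist '[0, 0, 0, 0, 0, 0, 0, 0]' --claw '[52, 54, 54, 54, 46, 40, 38, 38]' --grip_force 40

```text
clock: 9.1
tcp_pos: [579.3, -3.4, 105.7]
tool_rot: [3.138, 0.003, 2.897]
contact_force: [0.2, 6.1, 10.8]
width: 45.7
gripper_force: 41.3
```

Request:
drive_tool --pt "0 0 0" --pt "0 0 0" --pt "0 0 0" --twist '[0, 0, 0]' --claw '[38, 38, 38]' --grip_force 90

```text
clock: 9.4
tcp_pos: [579.4, -3.3, 106.1]
tool_rot: [3.138, 0.003, 2.897]
contact_force: [1.5, 6.7, 13.8]
width: 44.0
gripper_force: 92.2
```

Request:
drive_tool --pt "0 0 -0.03" --pt "0 0 -0.03" --pt "-0.08 0 -0.03" --pt "-0.16 0 -0.03" --pt "-0.24 0 -0.03" --pt "-0.32 0 -0.03" --pt "-0.4 0 -0.03" --pt "-0.48 0 -0.03" --pt "-0.48 0 -0.03" --twist '[0, 0, 0, 0, 0, 0, 0, 0, 0]' --claw '[38, 38, 38, 38, 38, 38, 38, 38, 38]'

```text
clock: 10.3
tcp_pos: [594.8, -8.2, 106.1]
tool_rot: [3.14, -0.004, 2.897]
contact_force: [-11.8, 6.6, 16.1]
width: 43.6
gripper_force: 100.4
```

Request:
drive_tool --pt "-0.05 0 0" --pt "-0.1 0 0" --pt "-0.15 0 0" --pt "-0.15 0 0" --twist '[0, 0, 0, 0]' --claw '[38, 38, 38, 38]'

```text
clock: 10.7
tcp_pos: [598.2, -9.0, 106.0]
tool_rot: [3.14, -0.008, 2.897]
contact_force: [-21.6, 8.9, 22.5]
width: 44.0
gripper_force: 105.6
```

Run:
```python
from h import *
s=status.read_state(); print(s['tcp_pos'],s['tool_rot'],s['contact_force'],s['moment'],s['width'])
p,d,P=shot('wrist'); save(p[:,100:460],'w4.png',1.4); np.savez('w4.npz',p=p,d=d,P=P); p=p.astype(int);z=P[...,2]
near=np.hypot(P[...,0]-522,P[...,1]-10)<45
k=near&(z>149)&(z<162)&(P[...,0]<540); q=P[k]
print('knob',k.sum(),cv2.minAreaRect(q[:,:2].astype(np.float32)))
```

```text
[598.1888933   -8.95394221 105.96770889] [ 3.1402741 -0.0081707  2.8969954] [-21.59265288   8.85696015  22.48756122] [2.30896107 4.30864459 0.18939195] 44.02470343390264
knob 4975 ((524.3665771484375, 9.33431339263916), (38.843605041503906, 12.103083610534668), 46.839012145996094)
```

View pics/w4.png

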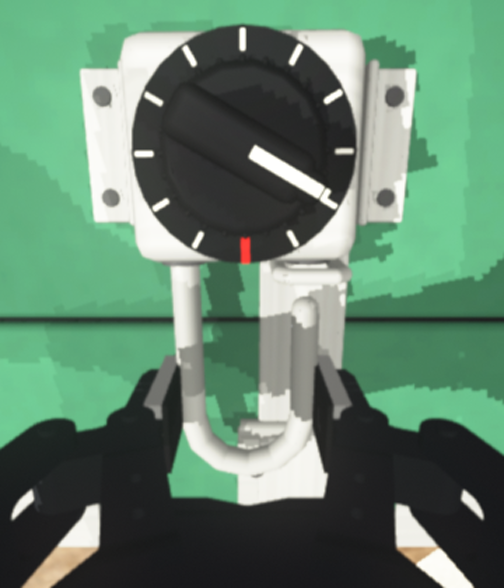

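The wrist view shows the shackle drawn out: the free leg ends at (303, 300), beyond the staple at (305, 272). I'll pull a little more to confirm it's at the stop, and raise slightly to relieve the fingertips.

Request:
drive_tool --pt "0 0 -0.04" --pt "-0.05 0 -0.04" --pt "-0.08 0 -0.04" --pt "-0.08 0 -0.04" --twist '[0, 0, 0, 0]' --claw '[38, 38, 38, 38]'

```text
clock: 11.15
tcp_pos: [598.3, -8.9, 106.0]
tool_rot: [3.141, -0.015, 2.897]
contact_force: [-31.5, 10.6, 17.6]
width: 44.1
gripper_force: 105.7
```

Run:
```python
from h import *
s=status.read_state(); print(s['tcp_pos'],s['contact_force'],s['width'])
p,d,P=shot('wrist'); np.savez('w5.npz',p=p,d=d,P=P); z=P[...,2]
near=np.hypot(P[...,0]-522,P[...,1]-10)<45
k=near&(z>149)&(z<162)&(P[...,0]<540); r=cv2.minAreaRect(P[k][:,:2].astype(np.float32)); print(r)
for n in('w4','w5'):
    P=np.load(n+'.npz')['P'];z=P[...,2]
    a=-0.244; R=np.array([[np.cos(a),np.sin(a)],[-np.sin(a),np.cos(a)]])
    L=(P[...,:2]-np.array([522,10.2]))@R.T
    m=(abs(L[...,1]-18.5)<2)&(L[...,0]>20)&(L[...,0]<70); o=np.argsort(L[m][:,0]); Q=np.c_[L[m][:,0],z[m]][o]
    print(n,[(x,np.median(Q[(Q[:,0]>=x)&(Q[:,0]<x+2),1]).round(0)) for x in range(24,60,2)])
```

```text
[598.33849134  -8.94912457 106.027047  ] [-31.51057112  10.63416874  17.59970357] 44.12864140718603
((524.4990234375, 9.332009315490723), (38.81434631347656, 12.113079071044922), 46.99386215209961)
w4 [(24, np.float64(130.0)), (26, np.float64(130.0)), (28, np.float64(129.0)), (30, np.float64(126.0)), (32, np.float64(126.0)), (34, np.float64(129.0)), (36, np.float64(128.0)), (38, np.float64(nan)), (40, np.float64(nan)), (42, np.float64(108.0)), (44, np.float64(118.0)), (46, np.float64(121.0)), (48, np.float64(121.0)), (50, np.float64(121.0)), (52, np.float64(121.0)), (54, np.float64(121.0)), (56, np.float64(122.0)), (58, np.float64(202.0))]
w5 [(24, np.float64(130.0)), (26, np.float64(130.0)), (28, np.float64(129.0)), (30, np.float64(125.0)), (32, np.float64(125.0)), (34, np.float64(129.0)), (36, np.float64(129.0)), (38, np.float64(nan)), (40, np.float64(nan)), (42, np.float64(107.0)), (44, np.float64(117.0)), (46, np.float64(120.0)), (48, np.float64(122.0)), (50, np.float64(122.0)), (52, np.float64(121.0)), (54, np.float64(121.0)), (56, np.float64(122.0)), (58, np.float64(203.0))]
  return _methods._mean(a, axis=axis, dtype=dtype,
  ret = ret.dtype.type(ret / rcount)
```

Request:
drive_tool --pt "0 0 -0.05" --pt "0 0 -0.1" --pt "0 0 -0.1" --twist '[0, 0, 0]' --claw '[38, 38, 38]'

```text
clock: 11.5
tcp_pos: [598.3, -9.0, 107.0]
tool_rot: [3.141, -0.018, 2.897]
contact_force: [-21.1, 10.7, -8.6]
width: 43.4
gripper_force: 93.6
```

Request:
drive_tool --pt "0.03 0 -0.04" --pt "0.03 0 -0.08" --pt "0.03 0 -0.12" --pt "0.03 0 -0.12" --twist '[0, 0, 0, 0]' --claw '[38, 38, 38, 38]'

```text
clock: 11.9
tcp_pos: [599.9, -9.7, 112.6]
tool_rot: [3.141, -0.012, 2.896]
contact_force: [-11.6, 7.2, -10.7]
width: 43.6
gripper_force: 94.1
```

Run:
```python
from h import *
s=status.read_state(); print(s['tcp_pos'],s['contact_force'],s['width'])
p,d,P=shot('wrist'); np.savez('w6.npz',p=p,d=d,P=P); z=P[...,2]; save(p[:,100:460],'w6.png',1.4)
near=np.hypot(P[...,0]-522,P[...,1]-10)<45
k=near&(z>149)&(z<162)&(P[...,0]<540); r=cv2.minAreaRect(P[k][:,:2].astype(np.float32)); print(r,z[k].max())
```

```text
[599.90667571  -9.68542298 112.55212782] [-11.56278416   7.16363705 -10.71405219] 43.60846556409843
((525.3494873046875, 9.471875190734863), (39.04915237426758, 12.354083061218262), 46.83872604370117) 160.9520978717168
```

View pics/w6.png

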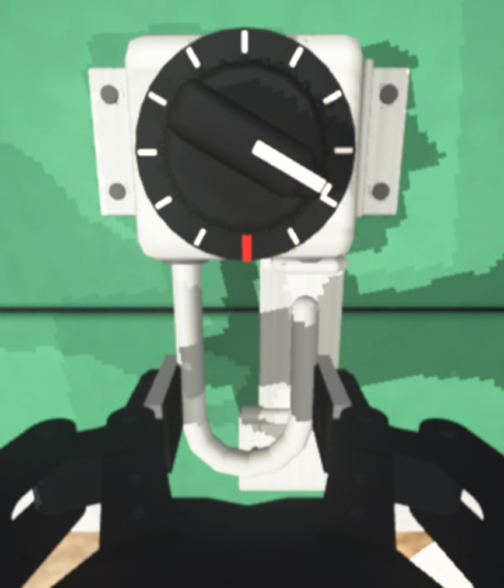

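The view shows the lock lifted slightly, with the body's end at the staple and the free leg's end at (303, 300), clear of it. I'll ease back a few mm to centre the wire in the gap, then lift straight up.

Request:
drive_tool --pt "0.05 0 0" --pt "0.1 0 -0.02" --pt "0.13 0 -0.1" --pt "0.13 0 -0.2" --pt "0.13 0 -0.3" --pt "0.13 0 -0.4" --pt "0.13 0 -0.4" --twist '[0, 0, 0, 0, 0, 0, 0]' --claw '[38, 38, 38, 38, 38, 38, 38]'

```text
clock: 12.65
tcp_pos: [600.0, -10.4, 133.0]
tool_rot: [-3.141, 0.002, 2.896]
contact_force: [0.7, -0.1, -3.2]
width: 44.1
gripper_force: 94.8
```

Run:
```python
from h import *
s=status.read_state(); print(s['tcp_pos'],s['contact_force'],s['width'])
p,d,P=shot('wrist'); z=P[...,2]; save(p[:,100:460],'w7.png',1.4)
near=np.hypot(P[...,0]-522,P[...,1]-10)<45
k=near&(z>160)&(z<185)&(P[...,0]<540)
if k.sum(): print(cv2.minAreaRect(P[k][:,:2].astype(np.float32)),np.percentile(z[k],[5,50,95]))
```

```text
[599.99443607 -10.44062197 133.02392076] [ 0.71292124 -0.05865278 -3.15123798] 44.07726725579234
((521.5862426757812, 6.92064094543457), (36.80866622924805, 42.70846939086914), 0.06841593980789185) [160.34597364 162.48945564 180.0097144 ]
```

Request:
drive_tool --pt "0 0 -0.1" --pt "0 0 -0.3" --pt "0 0 -0.6" --pt "0 0 -1.0" --pt "0 0 -1.5" --pt "0 0 -2.0" --pt "0 0 -2.5" --pt "0 0 -2.9" --pt "0 0 -3.1" --pt "0 0 -3.2" --twist '[0, 0, 0, 0, 0, 0, 0, 0, 0, 0]' --claw '[38, 38, 38, 38, 38, 38, 38, 38, 38, 38]'

```text
clock: 13.7
tcp_pos: [599.7, -10.0, 261.2]
tool_rot: [3.142, 0.002, 2.896]
contact_force: [-0.6, -0.6, -4.5]
width: 43.6
gripper_force: 94.8
```

Request:
drive_tool --pt "0 0 0" --pt "0 0 0" --pt "0 0 0" --pt "0 0 0" --pt "0 0 0" --twist '[0, 0, 0, 0, 0]' --claw '[38, 38, 38, 38, 38]'

```text
clock: 14.2
tcp_pos: [599.4, -10.0, 259.6]
tool_rot: [-3.142, -0.001, 2.896]
contact_force: [-0.2, -0.6, -3.7]
width: 43.9
gripper_force: 94.8
```

Run:
```python
from h import *
s=status.read_state(); print(s['tcp_pos'],s['contact_force'],s['width'],s['dq'].round(3))
p,d,P=shot('wrist'); np.savez('w8.npz',p=p,d=d,P=P); z=P[...,2]; save(p[:,100:460],'w8.png',1.4)
```

```text
[599.3661955   -9.96779636 259.60763428] [-0.21439938 -0.6042492  -3.67443186] 43.948344562983564 [-0.    -0.002  0.003  0.002  0.     0.001]
```

View pics/w8.png

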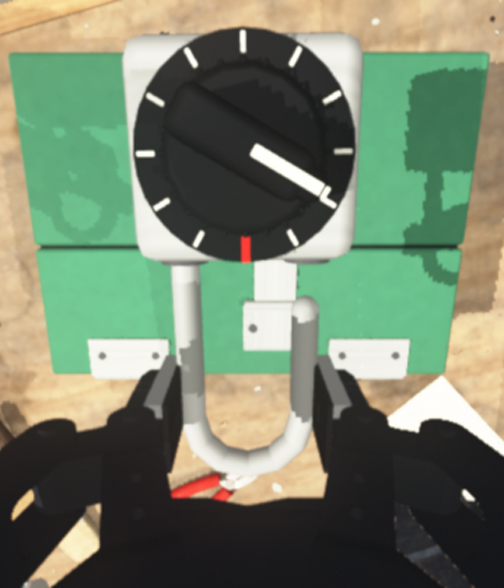

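The wrist view shows the lock held level and open, with its leg end at (303, 300) well clear of the body, and the chest and empty staple far below. The state reads still, so I'm handing it in.

```bash
python3 -c "
from bench import robot
print(robot.sign_off())"
```

```text
the job is handed in; nothing more can be done
None
```

I dialled the lock to twelve and back to ten, pulled the shackle to its stop, lifted the open lock off the staple and handed the job in with it held still about 15 cm above the chest; the full 18 mm shackle draw is inferred from the hard stop and a gap of about 12.5 mm (13 mm expected).

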